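# Index the lens-block carousel and refill its empty compartment

## Task

Grip the knob on top of the lens-block carousel and turn the carousel the shorter way round until its one empty compartment sits squarely under the filling chute. Then tip all six lens blocks out of the scoop through the chute into that compartment, and set the scoop down flat on the bench again. Leave the mug, hammer, tape roll and lens case where they are.

Things in the scene. Friction and masses are not known exactly. Their poses are not given: they have to be found in the camera images.
- carousel: the fixed part of the lens-block carousel: a round dark foot 224 mm across, and a clear cover (top 57 mm above the bench, 222 mm across) on four thin posts near the edge. Fixed to the bench. Origin on the turning axis at bench level; its x axis points horizontally from the turning axis to the filling chute, z up
- chute (a point): centre of the top edge of the filling chute, the only opening in the cover: an upright four-sided aluminium collar, 73 mm from the turning axis, top 80 mm above the bench. Its opening begins 44 mm from the axis (there 66 mm wide) and ends 102 mm from the axis (there 74 mm wide); walls 3 mm thick
- rotor (a joint): turning angle of the carousel inside, rad, endless, growing anticlockwise seen from above. At 0 and at 6.283 the empty compartment is exactly under the chute. Starts between 1.65 and 4.63: below 3.14 the shorter way is down to 0, above it up to 6.283 (within 0.15 of 3.14 either way is as good). About 0.12 N m of dry friction: it stays where it is left; no stops, no clicks
- knob_grip (a point): middle of the knob, on the turning axis, 114 mm above the bench. The knob is a black bar 67 mm long, 16 mm thick, 30 mm high (98 to 128 mm above the bench) that turns with the carousel; its pointed end, this frame's +x, points to the empty compartment (chute direction plus joint angle). Pinch it across its 16 mm from above; opened fingers can swing round it
- empty_bin (a point): middle of the floor of the empty compartment, 66 mm from the turning axis, 14 mm above the bench; turns with the carousel. The carousel has four equal wedge-shaped compartments (90 degrees each, from 22 to 101 mm from the axis, walls up to 50 mm above the bench); three are full of fixed lens blocks, one is empty
- pointer (a point): mark on the carousel's outer rim at the middle of the empty compartment, 100 mm from the turning axis, 50 mm above the bench
- scoop: loose aluminium scoop, 0.14 kg, 120 mm long (x), 58 wide (y); floor and side walls 3 mm thick, walls 27 high, solid block at the back 24 long, 30 high, mouth open at +x. A wooden post, 20 x 20 mm, stands on the back block 48 mm behind the middle, up to 84 mm above the underside. Origin: centre of the underside, z up. Blocks slide out when it is tipped mouth down some 30 to 37 degrees; 60 empties it
- handle (a point): point on the axis of the scoop's wooden post, 64 mm above the scoop's underside: where to grip it. Axes as the scoop's
- lip (a point): middle of the scoop's mouth, at the front edge of its floor, 60 mm ahead of the scoop's middle, 3 mm above its underside
- block_1: one of the six loose lens blocks: a black plastic turned piece, flange 20 mm across and 5 mm thick with a 14 mm stud on it, 11 mm high in all, 12 g; origin at the centre of the flange's underside. The six begin standing in two rows of three on the floor of the scoop
- block_2: one of the six loose lens blocks: a black plastic turned piece, flange 20 mm across and 5 mm thick with a 14 mm stud on it, 11 mm high in all, 12 g; origin at the centre of the flange's underside. The six begin standing in two rows of three on the floor of the scoop
- block_3: one of the six loose lens blocks: a black plastic turned piece, flange 20 mm across and 5 mm thick with a 14 mm stud on it, 11 mm high in all, 12 g; origin at the centre of the flange's underside. The six begin standing in two rows of three on the floor of the scoop
- block_4: one of the six loose lens blocks: a black plastic turned piece, flange 20 mm across and 5 mm thick with a 14 mm stud on it, 11 mm high in all, 12 g; origin at the centre of the flange's underside. The six begin standing in two rows of three on the floor of the scoop
- block_5: one of the six loose lens blocks: a black plastic turned piece, flange 20 mm across and 5 mm thick with a 14 mm stud on it, 11 mm high in all, 12 g; origin at the centre of the flange's underside. The six begin standing in two rows of three on the floor of the scoop
- block_6: one of the six loose lens blocks: a black plastic turned piece, flange 20 mm across and 5 mm thick with a 14 mm stud on it, 11 mm high in all, 12 g; origin at the centre of the flange's underside. The six begin standing in two rows of three on the floor of the scoop
- yellow_mug: bystander: yellow mug with handle, 79 x 110 x 100 mm; origin at its underside. To be left alone
- nylon_hammer: bystander: small hammer with wooden handle and white faces, 62 x 138 x 17 mm. To be left alone
- tape_roll: bystander: roll of clear tape lying flat, 62 mm across, 12 mm high. To be left alone
- lens_case: bystander: blue folding lens pouch, 55 x 121 x 21 mm. To be left alone

How it is judged:
By the outcome, as a careful person would: the job done as asked, in the order asked, and still so for the second after the job is handed in, with the robot touching nothing.
It also fails if it takes over 72 s, if anything falls off the work surface, if the arm or the gripper's body presses on something with over 40 N, if the wrist force passes 120 N, or if a joint passes its speed limit or range.

## Robot

A 6-joint arm with a two-finger parallel gripper is mounted at the origin on a cart in front of the work surface, level with it; the furniture and walls round the work are solid. World frame = base frame: x ahead of the robot, y to its left, z up, the work surface at z = 0. Lengths are in mm, angles in degrees, forces in N, time in s.
With the tool pointing down it reaches from about 300 to 850 mm from the base axis. Payload 4.2 kg.
Tool frame: the origin (TCP) lies between the finger pads; the fingertips stand 19 mm ahead of it and the grasp point (between the pads) is the TCP (env.tips_ahead is the distance from the TCP to the fingertips, in mm); z points along the fingers, y is the direction in which the jaws open and shut (so a half turn about z gives the same grasp; the last joint's range is limited). The gripper opens to 91 mm and grips with 3 to 60 N. Pads are 32 mm wide; open, the fingers measure 118 mm over their backs; the gripper's body (76 mm by 178 mm) begins 60 mm behind the grasp point.
Start: joints at [62.395, 18.312, 89.639, -0, 72.044, -1.146], TCP at [256.202, 514.786, 206.376] pointing down, gripper open.
Joint ranges: [-177.97, 177.97], [-48.28, 115.42], [12.27, 149.76], [-77.06, 257.06], [2.81, 150.46], [-146.56, 146.56]. Speed limits (degrees/s): [147.25, 147.25, 180, 180, 180, 180].

## Interface

Orientations are given as [roll, pitch, yaw] about the fixed x, y, z axes, in that order (R = Rz(yaw) Ry(pitch) Rx(roll)).
In Python, from workcell import telemetry, viewer, job_done, env gives the robot as it stands. The module is installed in compiled form; this text tells all that it offers.
- The arm moves only by the shell command python3 -m jog 'ROWS' [FORCE]. ROWS is JSON, a list of rows, each a list of 3 entries, a list of its own where there are three numbers: the shift along the tool's x, y, z in cm, then the turn about the tool's z in degrees, then the opening, from 0 (shut) to 1 (fully open). A call has 1 to 10 rows; each row shifts and turns the pose as measured when the row begins, along the tool's axes as they then stand; what a row does not reach is not made up. A row lasts 1/8 s, in which the tool goes at most 62.5 mm and 10.7 degrees, less where a joint would pass 70% of its speed; a pose out of reach is approached as far as the arm can. A call is refused whole if a number of a shift passes 6.25 or a number of a turn 10.7, either way. A call with a gripper value outside its range is refused whole. The fingers move at their own pace and stop on an object; FORCE is the grip in N (left out, the last holds). Time passes only in rows, so rows that do not move let the fingers close. It gives the time, the measured TCP pose, the force and the opening at its end, in the units of the state.
- telemetry.state(): the state, without advancing time (a new reading comes with each control period).
- viewer.grab_frame(name): name is "side" or "top" or "wrist"; returns a dict with "color" (384x512x3 uint8, red, green, blue), "K" (3x3 intrinsics, pixels), "rvec" (rotation vector, rad) and "tvec" (3), from world to camera coordinates, as OpenCV has them. Camera axes: x right, y down, z forward; pixel columns grow to the right and rows downward; lengths in mm; the calibration is good to about 2 mm. A picture is of the moment at which its call begins. There is no depth.
- job_done(): hands the job in, once; it reports no verdict.
The state is a dict: "time_s": time; "qpos": joint angles; "qvel": joint speeds; "effort": joint torques, N m; "ee_pos": TCP position; "ee_rot": TCP orientation; "force": force on the tool from outside, world axes, zero at the start; "torque": the same for the moment, N m; "gripper_width": finger opening in mm.
Only numpy, scipy, OpenCV 4.12 (cv2) and the standard library are available. Lean on these libraries where they do the work, as an engineer would, in place of code of your own. Each camera call takes 0.05 s, during which the arm holds its last target. There are 200 camera calls.

## Working session

There is one attempt and no reset: what is moved stays moved. The work goes in short steps, Python scripts to look and compute and a shell command to move; the robot and the scene stay as the last step left them, time stands still between calls to the robot, and variables do not carry over. Pictures are saved under pics/ and viewed, about 8 in all and at most 12, crops included, and the job is handed in when it is done.

```bash
mkdir -p pics; cat > h.py <<'E'
import numpy as np, cv2, pickle
from workcell import telemetry, viewer
def grab(name, tag):
    f=viewer.grab_frame(name); pickle.dump(f,open(f'pics/{tag}.pkl','wb'))
    cv2.imwrite(f'pics/{tag}.png',f['color'][:,:,::-1]); return f
def load(tag): return pickle.load(open(f'pics/{tag}.pkl','rb'))
def ray(f,uv):
    R=cv2.Rodrigues(np.array(f['rvec'],float))[0]; t=np.array(f['tvec'],float).ravel()
    d=R.T@np.linalg.inv(f['K'])@np.array([uv[0],uv[1],1.]); return -R.T@t,d/np.linalg.norm(d)
def onz(f,uv,z):
    c,d=ray(f,uv); return c+d*(z-c[2])/d[2]
def proj(f,P):
    return cv2.projectPoints(np.array(P,float).reshape(-1,1,3),np.array(f['rvec'],float),np.array(f['tvec'],float),f['K'],None)[0].reshape(-1,2)
def two(f,a,g,b):
    c1,d1=ray(f,a);c2,d2=ray(g,b)
    s=np.linalg.lstsq(np.c_[d1,-d2],c2-c1,rcond=None)[0]; p,q=c1+s[0]*d1,c2+s[1]*d2
    return (p+q)/2,np.linalg.norm(p-q)
E
python3 - <<'E'
from h import *
a=grab('top','t0');b=grab('side','s0');c=grab('wrist','w0')
for n,f in zip('tsw',(a,b,c)): print(n,ray(f,(256,192)),f['K'][0,0])
cv2.imwrite('pics/ts0.png',np.vstack([a['color'],b['color']])[:,:,::-1])
print(telemetry.state())
E
```

```text
t (array([ 408.70478538,   77.43477841, 1323.85132439]), array([ 0.11364933, -0.01716251, -0.99337268])) 413.4103103763019
s (array([  -27.67206174, -1059.30149187,   585.14339856]), array([ 0.4148536 ,  0.83655237, -0.35787795])) 458.5626179396698
w (array([196.94370483, 545.096243  , 384.63428108]), array([ 0.20879188, -0.11985141, -0.97058827])) 316.21580998592526
{'time_s': 0.15, 'qpos': array([ 6.23948109e+01,  1.83450093e+01,  8.96909156e+01, -3.87169332e-04,
        7.20452354e+01, -1.14623279e+00]), 'qvel': array([-0.02762843, -0.18857995, -0.08214502, -0.05920498,  0.03236331,
       -0.06451196]), 'effort': array([ 3.86090569e-04, -4.12776411e+01, -2.32154149e+01,  7.25662848e-02,
        4.33972897e-02, -9.55676592e-05]), 'ee_pos': array([256.01302251, 514.4128231 , 205.69173206]), 'ee_rot': array([-1.79918849e+02, -1.25547522e-03,  1.53541162e+02]), 'force': array([-0.88679779, -0.17979317,  0.15182679]), 'torque': array([-0.01060657,  0.0221303 ,  0.03739971]), 'gripper_width': 91.20333676390031}
```

View pics/t0.png

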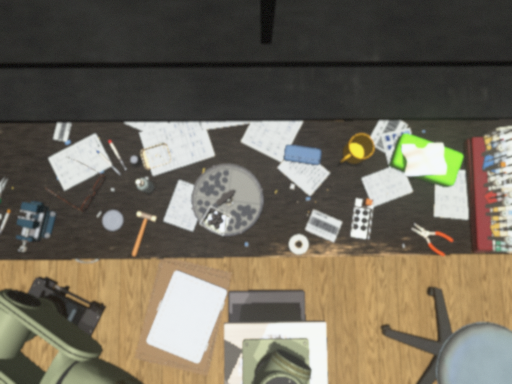

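View pics/s0.png

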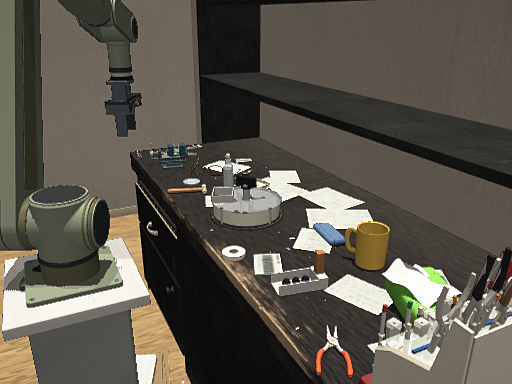

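```bash
python3 - <<'E'
from h import *
a=load('t0');b=load('s0')
A=a['color']
c1=cv2.resize(A[155:245,183:273],(500,500),interpolation=cv2.INTER_CUBIC)
c2=cv2.resize(A[190:245,340:385],(300,366),interpolation=cv2.INTER_CUBIC)
o=np.zeros((500,800,3),np.uint8);o[:,:500]=c1;o[:366,500:]=c2
cv2.imwrite('pics/c0.png',o[:,:,::-1])
for n,uv,z in [('foot?',(228,200),57),('post',(369,201),84),('chute',(216,220),80),('left',(190,200),57),('up',(228,164),57)]: print(n,onz(a,uv,z).round(1))
E
```

```text
foot? [529.8 141.9  57. ]
post [ 519.7 -285.7   84. ]
chute [467.7 177.   80. ]
left [531.  258.5  57. ]
up [642.  141.4  57. ]
```

View pics/c0.png

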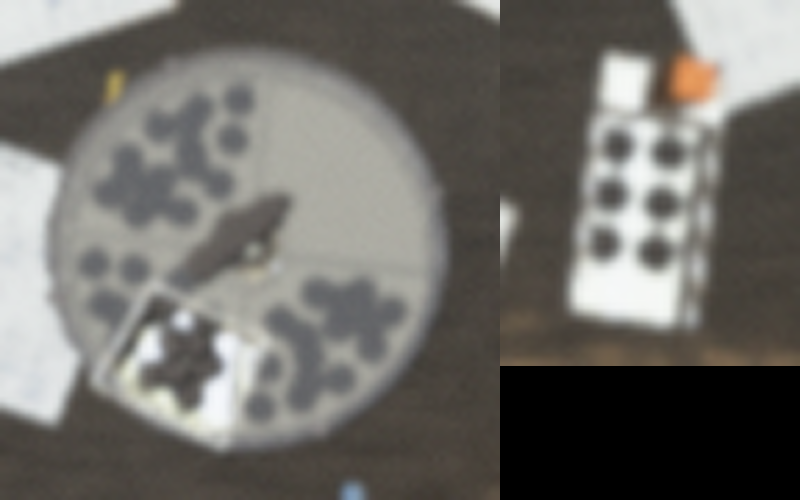

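```bash
python3 - <<'E'
from h import *
a=load('t0')
p=lambda u,v,z:onz(a,(183+u/5.556-.5,155+v/5.556-.5),z)
C=p(247.5,248,57); print('C',C)
ch=np.mean([p(*q,80) for q in [(152,287),(262,355),(230,447),(97,385)]],0); print('chute',ch,np.linalg.norm((ch-C)[:2]),np.degrees(np.arctan2(*(ch-C)[1::-1])))
t=p(290,200,128);e=p(175,277,128);print('knob',t,e,(t+e)/2,np.linalg.norm(t-e),np.degrees(np.arctan2(*(t-e)[1::-1])))
s=lambda u,v,z:onz(a,(340+u/6.667-.5,190+v/6.667-.5),z)
po=s(693,80,84) if 0 else s(193,80,84); print('post',po)
for q in [(102,50),(226,68),(200,328),(70,312)]: print(s(*q,28))
m=(s(200,328,10)+s(70,312,10))/2; print('mouth',m, np.degrees(np.arctan2(*(m-po)[1::-1])),np.linalg.norm((m-po)[:2]))
g=[s(u,v,14) for u,v in [(118,146),(112,194),(104,243),(168,152),(160,203),(156,252)]]
d=(g[2]-g[0]+g[5]-g[3]);print('rows dir',np.degrees(np.arctan2(d[1],d[0])))
d=(g[3]-g[0]+g[4]-g[1]+g[5]-g[2]);print('cross dir',np.degrees(np.arctan2(d[1],d[0])), np.mean(g,0))
E
```

```text
C [532.4617722  144.85689328  57.        ]
chute [465.26691953 177.50707351  80.        ] 74.7073121949746 154.0847442525012
knob [550.5532643  118.73022455 128.        ] [510.72971753 178.90687381 128.        ] [530.64149092 148.81854918 128.        ] 72.1605431846688 -56.504309337593305
post [ 518.15640608 -283.92091004   84.        ]
[ 537.85076775 -257.43684968   28.        ]
[ 528.65002987 -316.22236463   28.        ]
[ 406.15187604 -298.65231287   28.        ]
[ 414.36542911 -237.61821965   28.        ]
mouth [ 410.28023654 -272.93540088   10.        ] 174.18536093234954 108.43407843765154
rows dir 170.2079267045493
cross dir -99.72987654737582 [ 467.99933842 -274.79151739   14.        ]
```

```bash
python3 -m jog '[[[-5.1,-2.6,0],0,1],[[-5.1,-2.6,0],0,1],[[-5.1,-2.6,0],0,1],[[-5.1,-2.6,0],0,1],[[-5.1,-2.6,0],0,1],[[-5.1,-2.6,0],0,1],[[-5.1,-2.6,0],0,1],[[-5.1,-2.4,0],0,1],[[0,0,0],10,1],[[0,0,0],10,1]]'; python3 -m jog '[[[0,0,0],10,1],[[0,0,0],0,1]]'; python3 - <<'E'
from h import *
s=telemetry.state();print(s['ee_pos'],s['ee_rot'],s['qpos'])
f=grab('wrist','w1'); cv2.imwrite('pics/w1.png',cv2.resize(f['color'],(768,576))[:,:,::-1])
C=np.array([531.5,146.5])
for P in [(531.5,146.5,128),(532,145,57),(465.3,177.5,80)]: print(proj(f,P)*1.5)
E
```

```text
time_s: 1.4
ee_pos: [538.2, 136.8, 202.6]
ee_rot: [-179.8, -0.0, 133.0]
force: [-0.3, -0.6, -0.6]
gripper_width: 90.9
time_s: 1.65
ee_pos: [538.0, 136.1, 201.8]
ee_rot: [-179.7, -0.0, 122.7]
force: [0.9, 0.2, -0.0]
gripper_width: 91.3
[538.02893125 136.0874508  201.79461053] [-1.79709562e+02 -4.38146591e-03  1.22721692e+02] [ 13.06505059  16.82724318  92.48760058  -0.09898737  70.96016984
 -19.62413565]
[[389.35075643 274.02883372]]
[[389.36856023 254.47618326]]
[[326.25336535 158.63855072]]
```

View pics/w1.png

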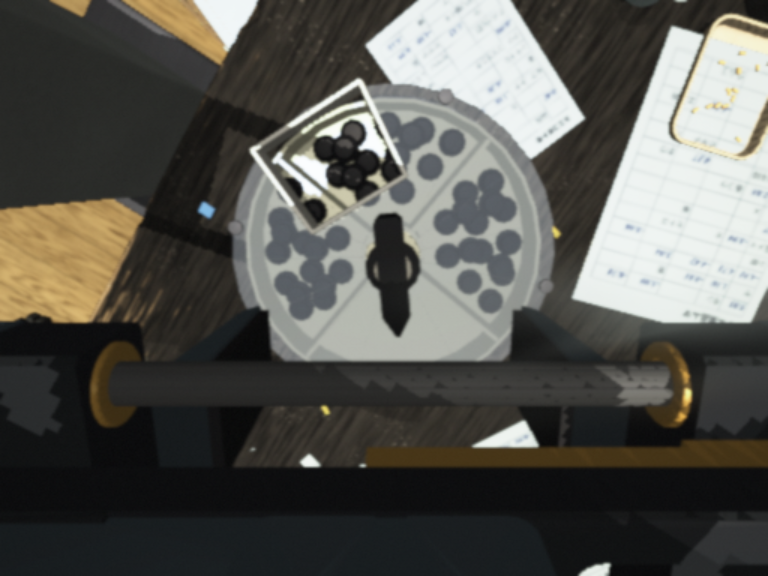

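```bash
python3 - <<'E'
from h import *
f=load('w1'); p=lambda u,v,z:onz(f,((u+.5)/1.5-.5,(v+.5)/1.5-.5),z)
t=p(399,334,128);e=p(388.5,214,128);print('knob',t,e,(t+e)/2,np.linalg.norm(t-e),np.degrees(np.arctan2(*(t-e)[1::-1])))
q=[p(*x,80) for x in [(361,80),(405,172),(312,230),(252,152)]]; ch=np.mean(q,0)
print('chute',ch,[np.linalg.norm(q[i]-q[i-1]).round(1) for i in range(4)])
# radial dir: from midpoint inner edge to midpoint outer
i=(q[1]+q[2])/2;o=(q[0]+q[3])/2;d=o-i;print('chute dir edges',np.degrees(np.arctan2(d[1],d[0])),np.linalg.norm(d))
K=(t+e)/2; d=ch-K;print('chute from knob',np.degrees(np.arctan2(d[1],d[0])),np.linalg.norm(d[:2]))
for w in [((380,238),(304,362)),]: pass
a=p(427,282,50);b=p(491,343,50);c=p(358,290,50);g=p(311,350,50)
print('walls',np.degrees(np.arctan2(*(b-a)[1::-1])),np.degrees(np.arctan2(*(g-c)[1::-1])))
E
```

```text
knob [554.51164411 120.47109164 128.        ] [513.38705692 173.60594996 128.        ] [533.94935051 147.0385208  128.        ] 67.19036270248327 -52.2613381077554
chute [468.54880927 178.88248292  80.        ] [np.float64(78.7), np.float64(58.9), np.float64(68.8), np.float64(59.0)]
chute dir edges 154.1009053067522 58.76722126422393
chute from knob 154.03823863802486 72.74110748710285
walls -11.1013420808323 -95.04649714436943
```

```bash
python3 -m jog '[[[1.15,0.25,0],-5,1],[[0,0,3],0,1],[[0,0,3],0,1],[[0,0,2.5],0,1],[[0,0,0],0,1]]'; python3 -m jog '[[[0,0,0],0,0],[[0,0,0],0,0],[[0,0,0],0,0],[[0,0,0],0,0],[[0,0,0],0,0],[[0,0,0],0,0]]' 40
```

```text
time_s: 2.33
ee_pos: [533.5, 148.0, 115.1]
ee_rot: [-179.8, 0.0, 128.8]
force: [-0.3, -0.4, 0.4]
gripper_width: 91.0
time_s: 3.08
ee_pos: [535.8, 148.7, 119.1]
ee_rot: [179.8, 0.2, 129.0]
force: [-0.1, 0.0, -0.1]
gripper_width: 33.9
```

```bash
python3 -m jog '[[[0,0,0.5],0,0],[[0,0,0],0,0],[[0,0,0],0,0],[[0,0,0],0,0],[[0,0,0],0,0]]' 40
```

```text
time_s: 3.7
ee_pos: [532.3, 146.1, 113.2]
ee_rot: [-179.6, 0.1, 129.0]
force: [-1.6, -0.6, 2.5]
gripper_width: 15.5
```

```bash
python3 -m jog '[[[0,0,0],4,0],[[0,0,0],8,0],[[0,0,0],10,0],[[0,0,0],10,0],[[0,0,0],10,0]]'; python3 -m jog '[[[0,0,0],10,0],[[0,0,0],10,0],[[0,0,0],10,0],[[0,0,0],10,0],[[0,0,0],10,0]]'
```

```text
time_s: 4.32
ee_pos: [533.4, 146.4, 113.2]
ee_rot: [-179.9, 0.4, 85.8]
force: [0.1, -1.3, 2.5]
gripper_width: 15.5
time_s: 4.95
ee_pos: [534.6, 145.7, 113.2]
ee_rot: [179.6, 0.3, 34.2]
force: [-0.0, -2.6, 3.0]
gripper_width: 15.7
```

```bash
python3 -m jog '[[[0,0,0],10,0],[[0,0,0],10,0],[[0,0,0],10,0],[[0,0,0],10,0],[[0,0,0],10,0],[[0,0,0],8,0],[[0,0,0],0,0]]'; python3 - <<'E'
from h import *
s=telemetry.state();print(s['ee_rot'],s['qpos'],s['torque'])
f=grab('wrist','w2'); cv2.imwrite('pics/w2.png',cv2.resize(f['color'],(768,576))[:,:,::-1])
E
```

```text
time_s: 5.82
ee_pos: [534.7, 144.1, 113.2]
ee_rot: [179.5, -0.2, -25.6]
force: [-0.6, -1.3, 2.4]
gripper_width: 15.5
[179.47181826  -0.18360202 -25.60221416] [ 14.22236884  20.86219899 100.21708726  -0.60965907  59.11941298
 130.13924655] [ 0.17582743  0.39831379 -0.09353632]
```

```bash
python3 -m jog '[[[0,0,0],0,1],[[0,0,0],0,1],[[0,0,0],0,1],[[0,0,-3],0,1],[[0,0,-4.5],0,1],[[0,0,-4.5],0,1],[[0,0,0],0,1]]'; python3 - <<'E'
from h import *
f=grab('wrist','w2'); cv2.imwrite('pics/w2.png',cv2.resize(f['color'],(768,576))[:,:,::-1])
E
```

```text
time_s: 6.75
ee_pos: [535.2, 146.3, 235.1]
ee_rot: [179.5, -0.1, -25.2]
force: [-0.0, 0.1, 0.1]
gripper_width: 82.3
```

View pics/w2.png

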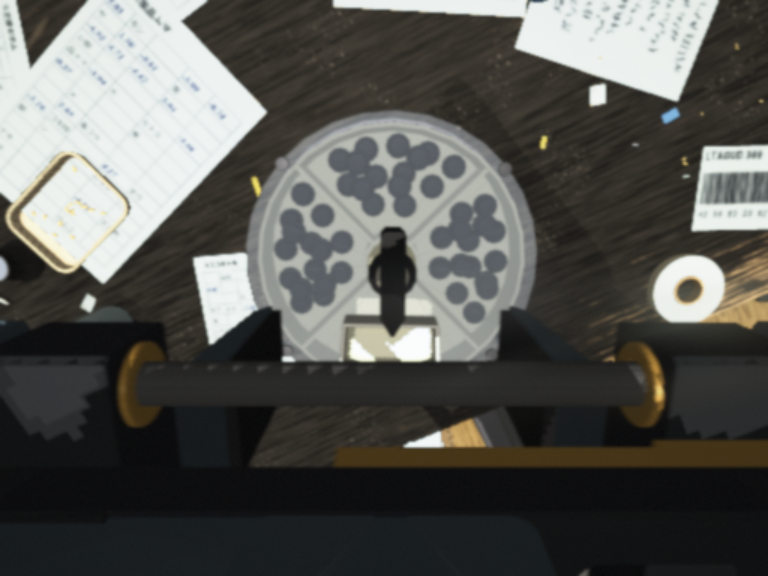

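```bash
python3 - <<'E'
from h import *
f=load('w2'); p=lambda u,v,z:onz(f,((u+.5)/1.5-.5,(v+.5)/1.5-.5),z)
A=lambda d:np.degrees(np.arctan2(d[1],d[0]))
t=p(393,334,128);e=p(393,229,128);print('knob',(t+e)/2,np.linalg.norm(t-e),A(t-e))
l=p(346,326,80);r=p(438,325,80);print('inner edge normal',A(l-r)+90,A(l-r)-90,np.linalg.norm(l-r)); m=(l+r)/2;print(A(m-(t+e)/2))
a=p(380,283,50);b=p(303,342,50);c=p(412,283,50);g=p(480,345,50)
print('walls',A(b-a),A(g-c),(A(b-a)+A(g-c))/2)
a=p(375,250,50);b=p(306,183,50);c=p(410,250,50);g=p(478,182,50)
print('walls',A(b-a),A(g-c),(A(b-a)+A(g-c))/2+180)
g=np.float32([]); 
E
```

```text
knob [534.38735126 144.73124652 128.        ] 66.65745048324196 154.88023380231044
inner edge normal 155.28307169143287 -24.716928308567134 67.98431569701313
154.8771480368968
walls 102.79514581790497 -158.05496287368405 -27.62990852788954
walls 20.122259167569855 -69.70551974682888 155.20836971037048
```

```bash
python3 -m jog '[[[2.1,4.95,0],0,1],[[2.1,4.95,0],0,1],[[2.1,4.95,0],0,1],[[2.1,4.95,0],0,1],[[2.1,4.95,0],0,1],[[2.1,4.95,0],0,1],[[2.1,4.95,0],0,1],[[2.1,4.95,0],0,1],[[0,0,0],-8,1],[[0,0,0],-8,1]]';python3 -m jog '[[[0,0,0],0,1]]'; python3 - <<'E'
from h import *
f=grab('wrist','w3'); cv2.imwrite('pics/w3.png',cv2.resize(f['color'],(768,576))[:,:,::-1])
E
```

```text
time_s: 8.05
ee_pos: [510.8, -295.1, 218.4]
ee_rot: [179.7, 1.9, -8.4]
force: [0.5, -0.7, -0.3]
gripper_width: 91.3
time_s: 8.18
ee_pos: [510.0, -294.9, 216.5]
ee_rot: [179.7, 2.1, -8.5]
force: [0.2, 0.2, 0.0]
gripper_width: 91.5
```

View pics/w3.png

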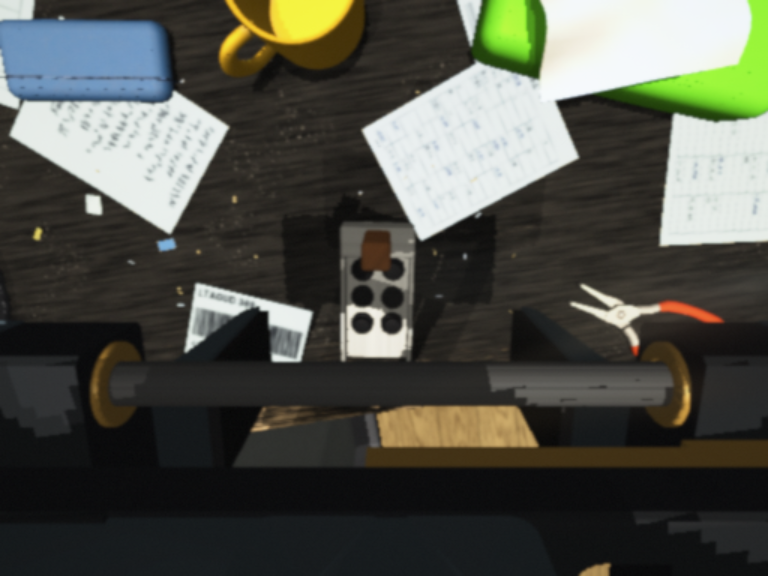

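```bash
python3 - <<'E'
from h import *
f=load('w3'); p=lambda u,v,z:onz(f,((u+.5)/1.5-.5,(v+.5)/1.5-.5),z)
A=lambda d:np.degrees(np.arctan2(d[1],d[0]))
im=f['color'].astype(int); m=(im[:,:,0]-im[:,:,2]>25)&(im[:,:,0]<170); m[:150]=0;m[185:]=0;m[:,:230]=0;m[:,:0]=0;m[:,270:]=0
v,u=np.nonzero(m); 
for r in range(v.min(),v.max()+1): print(r, u[v==r].min(),u[v==r].max(),im[r,251])
bl,br=p(342,222,30),p(413,224,30);fl,fr=p(342,345,27),p(411,345,27)
print('width',np.linalg.norm(bl-br),'dir',A(fl-bl),A(fr-br)); print('back mid',(bl+br)/2,'ctr front',(fl+fr)/2)
g=[p(*q,14) for q in [(362,296),(392,296),(362,323),(391,323)]];print(A(g[2]-g[0]),A(g[1]-g[0]),A(g[3]-g[2]))
for z,x in[(84,0),(30,0)]: print(z,proj(f,[(518+a,-284+b,z) for a in(-10,10) for b in (-10,10)])*1.5)
E
```

```text
154 245 258 [63 45 30]
155 244 258 [58 36 21]
156 243 259 [57 35 20]
157 243 259 [58 35 20]
158 243 259 [58 36 21]
159 243 259 [57 37 20]
160 242 259 [59 37 20]
161 242 259 [65 41 24]
162 241 259 [74 46 25]
163 241 259 [79 48 26]
164 241 259 [80 49 27]
165 241 259 [81 50 28]
166 241 259 [81 49 27]
167 241 259 [82 50 27]
168 241 259 [83 51 28]
169 241 259 [82 51 29]
170 241 259 [82 50 29]
171 241 259 [81 50 29]
172 241 259 [80 49 27]
173 241 260 [79 49 28]
174 241 260 [77 48 28]
175 241 259 [76 47 26]
176 241 259 [74 46 27]
177 241 259 [74 46 25]
178 241 259 [74 48 29]
179 242 259 [78 56 40]
180 250 257 [114 101  87]
width 54.36269710572617 dir 169.76428303285252 171.3791966906043
back mid [ 533.25024399 -288.73747424   30.        ] ctr front [ 432.93986171 -272.06971964   27.        ]
170.57083421712136 -98.60039762445308 -98.62008662169366
84 [[389.24479843 270.07351463]
 [359.78291343 274.39732211]
 [384.73875435 240.8687623 ]
 [354.78291379 245.33134767]]
30 [[388.9805691  253.76517617]
 [363.65463192 257.51265853]
 [385.1136398  228.48816391]
 [359.42355312 232.33872876]]
```

```bash
python3 -m jog '[[[1.3,-1.0,0],1,1],[[0,0,4],0,1],[[0,0,4],0,1],[[0,0,0],0,1]]'; python3 -c "
from workcell import telemetry as t;s=t.state();print(s['ee_pos'],s['ee_rot'],s['qpos'])"
```

```text
time_s: 8.72
ee_pos: [521.5, -284.8, 132.7]
ee_rot: [179.7, 2.2, -10.0]
force: [0.0, 0.3, 0.1]
gripper_width: 90.9
[ 521.53894048 -284.78057878  132.6815196 ] [179.71904173   2.16254374  -9.96162216] [-29.18073825  24.11009888  91.78400649  -1.06901971  66.05927595
  71.22604757]
```

```bash
python3 -m jog '[[[0.1,0.2,3.5],0,1],[[0,0,3.3],0,1],[[0,0,0],0,0.6],[[0,0,0],0,0.4]]' 50;  python3 -m jog '[[[0,0,0],0,0],[[0,0,0],0,0],[[0,0,0],0,0],[[0,0,0],0,0],[[0,0,0],0,0],[[0,0,0],0,0],[[0,0,0],0,0]]' 50;
```

```text
time_s: 9.22
ee_pos: [524.5, -288.6, 70.2]
ee_rot: [179.5, 1.5, -10.1]
force: [0.7, 0.2, 0.0]
gripper_width: 73.9
time_s: 10.1
ee_pos: [526.9, -289.3, 74.6]
ee_rot: [179.4, 1.1, -10.2]
force: [0.9, -0.6, -0.5]
gripper_width: 17.2
```

```bash
python3 -m jog '[[[0,0,0],0,0],[[0,0,0],0,0]]' 50; python3 - <<'E'
from h import *
f=grab('wrist','w4'); cv2.imwrite('pics/w4.png',f['color'][100:260,120:400,::-1].repeat(2,0).repeat(2,1))
E
```

```text
time_s: 10.35
ee_pos: [526.9, -289.2, 74.6]
ee_rot: [179.4, 1.1, -10.1]
force: [0.0, 1.0, 0.3]
gripper_width: 16.9
```

View pics/w4.png

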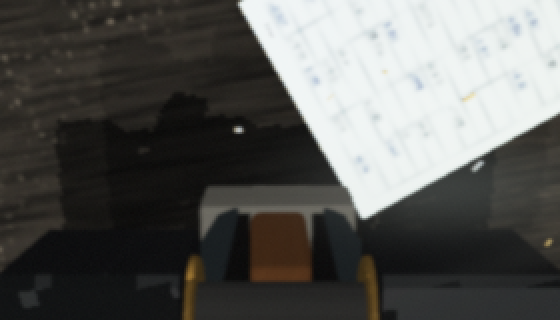

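```bash
python3 -m jog '[[[0,0,0],0,0.5],[[0,0,0],0,0.5],[[-0.65,-0.1,0.6],0,0.5],[[0,0,0.3],0,0.5],[[0,0,0],0,0.5],[[0,0,0],0,0.5]]' 50; python3 -m jog '[[[0,0,0],0,0],[[0,0,0],0,0],[[0,0,0],0,0],[[0,0,0],0,0],[[0,0,0],0,0]]' 50
```

```text
time_s: 11.15
ee_pos: [519.3, -287.3, 64.5]
ee_rot: [179.4, 1.2, -10.1]
force: [1.2, 0.3, -0.1]
gripper_width: 45.5
time_s: 11.78
ee_pos: [519.7, -287.4, 64.8]
ee_rot: [179.4, 1.2, -10.1]
force: [0.3, 0.2, 0.3]
gripper_width: 19.4
```

```bash
python3 -m jog '[[[0,0,-0.5],0,0],[[0,0,-1],0,0],[[0,0,-1.5],0,0],[[0,0,-1.5],0,0],[[0,0,-1.5],0,0],[[0,0,-1],0,0],[[0,0,-0.5],0,0],[[0,0,0],0,0]]' 50; python3 - <<'E'
from h import *
f=grab('side','s1'); cv2.imwrite('pics/s1.png',cv2.resize(f['color'][120:340,180:440],(780,660))[:600,:,::-1])
E
```

```text
time_s: 12.78
ee_pos: [521.6, -286.8, 145.7]
ee_rot: [179.4, 1.1, -10.1]
force: [-0.8, -0.0, -2.6]
gripper_width: 18.8
```

View pics/s1.png

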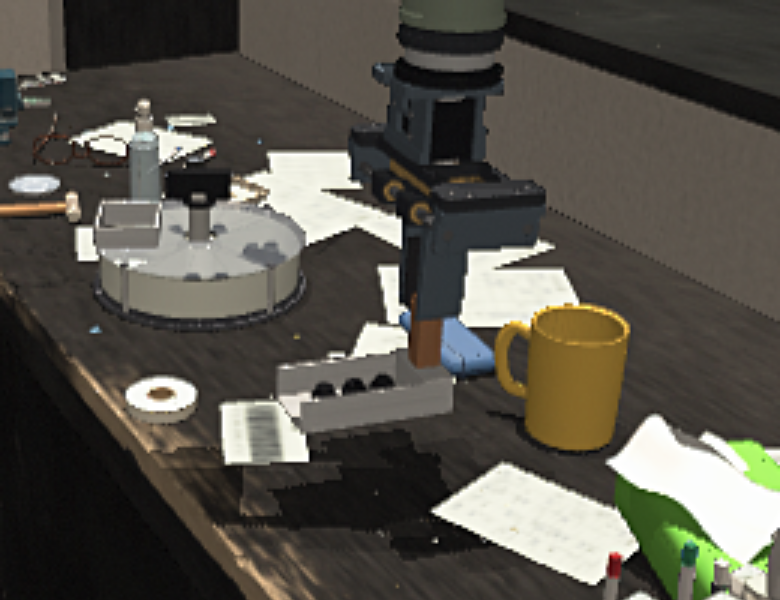

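```bash
python3 -m jog '[[[0,0,-1],0,0],[[0,-0.5,-1.5],0,0],[[-0.3,-1,-1.5],0,0],[[-0.8,-1.6,-1],0,0],[[-1.2,-2.2,-0.5],0,0],[[-1.3,-2.4,0],0,0],[[-1.3,-2.4,0],0,0],[[-1.3,-2.4,0],0,0],[[-1.3,-2.4,0],0,0],[[-1.3,-2.4,0],0,0]]' 50; python3 -m jog '[[[-1.3,-2.4,0],0,0],[[-1.3,-2.4,0],0,0],[[-1.3,-2.4,0],0,0],[[-1.3,-2.4,0],0,0],[[-1.3,-2.4,0],0,0],[[-1.3,-2.4,0],0,0],[[-1.3,-2.4,0],0,0],[[-1.3,-2.4,0],0,0],[[-1.3,-2.4,0],0,0],[[-1.3,-2.4,0],0,0]]'
```

```text
time_s: 14.08
ee_pos: [459.0, -85.8, 204.8]
ee_rot: [179.6, 1.3, -10.1]
force: [0.1, -0.0, -3.2]
gripper_width: 19.6
time_s: 15.32
ee_pos: [351.3, 188.7, 207.7]
ee_rot: [179.7, 1.6, -9.6]
force: [0.1, -0.0, -2.6]
gripper_width: 19.2
```

```bash
python3 -m jog '[[[-0.2,-1.6,0],0,0],[[-0.2,-1.4,0],0,0],[[-0.1,-0.8,0],0,0],[[0,0,0],-4,0],[[0,0,0],-8,0],[[0,0,0],-10,0],[[0,0,0],-10,0],[[0,0,0],-10,0],[[0,0,0],-10,0],[[0,0,0],-10,0]]'; python3 -m jog '[[[0,0,0],-10,0],[[0,0,0],-10,0],[[0,0,0],-10,0],[[0,0,0],-10,0],[[0,0,0],-10,0],[[0,0,0],-10,0],[[0,0,0],-10,0],[[0,0,0],-10,0],[[0,0,0],-8,0],[[0,0,0],-4,0]]'; python3 -c "
from workcell import telemetry as t;s=t.state();print(s['ee_pos'],s['ee_rot'],s['qpos'])"
```

```text
time_s: 16.58
ee_pos: [345.1, 228.7, 207.4]
ee_rot: [-178.7, 1.2, 54.6]
force: [-0.3, -0.0, -1.8]
gripper_width: 19.4
time_s: 17.82
ee_pos: [341.4, 226.3, 206.6]
ee_rot: [-178.6, -1.6, 149.4]
force: [0.2, 0.7, -1.9]
gripper_width: 19.9
[341.4149917  226.28068219 206.58650481] [-178.58423629   -1.61963031  149.43323005] [ 31.28936569   4.33399622 107.85224394   0.80945492  69.8280705
 -28.45636973]
```

```bash
python3 -m jog '[[[0,0,0],-5.5,0],[[-1,0.2,0],0,0],[[-1.6,0.3,0.2],0,0],[[-1.6,0.3,0.3],0,0],[[-1.2,0,0.3],0,0],[[-0.5,0,0],0,0],[[0,0,0],0,0],[[0,0,0],0,0]]'
```

```text
time_s: 18.82
ee_pos: [401.7, 206.0, 195.0]
ee_rot: [-178.6, -1.8, 154.7]
force: [-0.3, -1.1, -3.3]
gripper_width: 19.8
```

```bash
python3 - <<'E'
from h import *
f=grab('side','s2'); s=telemetry.state();T=s['ee_pos']
u=np.array([-.906,.423,0]);z=np.array([0,0,1])
print(proj(f,[T,T-108*u-61*z, (534-44*.906,146+44*.423,80),(534-102*.906,146+102*.423,80)]))
cv2.imwrite('pics/s2.png',cv2.resize(f['color'][110:240,160:310],(750,650),interpolation=cv2.INTER_CUBIC)[:600,:,::-1])
E
```

```text
[[197.01108512 155.19143668]
 [233.29234181 174.32735876]
 [231.39804045 190.70421624]
 [212.66492196 190.78078372]]
```

View pics/s2.png

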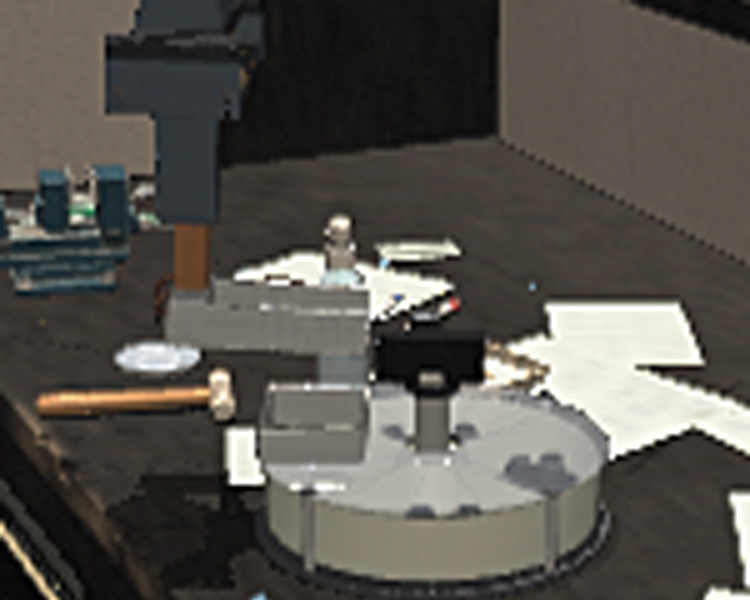

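```bash
python3 - <<'E'
from h import *
f=load('s2'); T=np.array([401.7,206,195.]); i=np.array([.906,-.423,0]);n=np.array([-.423,-.906,0]);z=np.array([0,0,1])
c=lambda P:((proj(f,P)-[160,110])*5+2).round(0).tolist()
print('near bottom back/front',c([T-12*i-64*z+29*n,T+108*i-64*z+29*n]))
print('near rim back/front',c([T-12*i-34*z+29*n,T+108*i-37*z+29*n]))
print('post/block',c([T-34*z+10*n]),'fingertip near back',c([T-19*z+23*n,T-19*z+10*n,T+23*n]))
P=np.array([534,146,0]);print('knob',c([P-33*i+128*z,P+33*i+128*z,P-33*i+98*z]));print('chute',c([P-44*i+80*z-33*n,P-44*i+80*z+33*n,P-102*i+80*z+37*n,P-102*i+80*z-37*n]))
E
```

```text
near bottom back/front [[167.0, 345.0], [367.0, 344.0]]
near rim back/front [[165.0, 297.0], [367.0, 301.0]]
post/block [[188.0, 287.0]] fingertip near back [[185.0, 270.0], [187.0, 263.0], [183.0, 239.0]]
knob [[376.0, 332.0], [483.0, 332.0], [376.0, 378.0]]
chute [[360.0, 387.0], [357.0, 425.0], [261.0, 428.0], [269.0, 385.0]]
```

```bash
cat > d.py <<'E'
import sys; from h import *
tag=sys.argv[1]; ref=load('s2'); f=grab('side',tag)
x0,x1,y0,y1=188,244,150,196
d=np.abs(f['color'].astype(int)-ref['color']).sum(2)[y0:y1,x0:x1]; g=f['color'].sum(2)[y0:y1,x0:x1]
if d.max()<60: print('nochange')
else:
  for r in range(0,y1-y0): print(r+y0,''.join(('#' if g[r,c]>330 else '+' if g[r,c]>200 else '-') if d[r,c]>60 else ' ' for c in range(x1-x0)))
s=telemetry.state();print(s['ee_pos'],s['force'],s['torque'],s['gripper_width'],s['time_s'])
E
python3 -m jog '[[[0,0,0],0,0],[[0,0,0],0,0]]' 12; python3 d.py d1;python3 -m jog '[[[0,0,0],0,0],[[0,0,0],0,0]]' 7; python3 d.py d2
```

```text
time_s: 19.12
ee_pos: [401.2, 206.4, 195.3]
ee_rot: [-178.6, -1.8, 154.8]
force: [-0.5, -0.7, -2.1]
gripper_width: 19.9
150    +                                                    
151                                                         
152                                                         
153    -                                                    
154    -                                                    
155                                                         
156                                                         
157                                                         
158                                                         
159                                                         
160                                                         
161                                                         
162                                                         
163                                                         
164                                                         
165                           -                             
166 
[... 4333 characters left out ...]
        
187                                                         
188                                                         
189                                             #           
190                                             #           
191                                             #           
192                                             #           
193                                             #           
194                                             #           
195                                 #  #       ##           
[401.05813388 206.48568596 195.46542125] [-0.51363087 -0.53759146 -3.31917009] [-0.02351234  0.04699539 -0.03191318] 19.846955762439837 19.475
```

```bash
python3 -m jog '[[[0,0,0],0,0],[[0,0,0],0,0],[[0,0,0],0,0]]' 5; python3 d.py d3
```

```text
time_s: 19.85
ee_pos: [401.1, 206.5, 195.4]
ee_rot: [-178.6, -1.8, 154.8]
force: [-0.4, 1.0, -2.4]
gripper_width: 19.6
150                                                         
151                                                         
152                                                         
153    -                                                    
154    -                                                    
155       -                                                 
156       +                                                 
157       +     -                                           
158       +     -                                           
159       +     -                                           
160       +     -                                           
161      ++     -                                           
162      ++    -                                            
163      +     -                                            
164            -                                            
165     +        +--+##      +                              
166  
[... 1265 characters left out ...]
          
187                                                         
188                                                         
189                                             #           
190                                             #           
191                                             #           
192                                             #           
193                                             #           
194                                             #           
195                                 #  #       ##           
[401.10440807 206.46197848 195.44261665] [ 0.01445202  0.091606   -3.23170056] [ 0.04089814 -0.00264203 -0.05273   ] 19.916848010587234 19.9
```

```bash
sed -i "s/y0,y1=188,244,150,196/y0,y1=186,240,160,200/; s/for r in range(0,y1-y0)/for r in range(0,y1-y0,2)/" d.py; python3 -m jog '[[[0,0,0],0,0],[[0,0,0],0,0],[[0,0,0],0,0]]' 5; python3 d.py d4
```

```text
time_s: 20.27
ee_pos: [401.2, 206.4, 195.4]
ee_rot: [-178.7, -1.8, 154.8]
force: [0.4, 0.0, -2.4]
gripper_width: 19.8
160         +     -                                       
162        ++    --                                       
164        +     -                                        
166      #++-    +++-+###### ++#    ++            +       
168     ++++      ###      +############-###########      
170     ####    +  #+         ++  +  ###-          #      
172     ####        ++-              #++++### # +++#      
174    ####                  +#                    #      
176    ###+                          ####       #  -      
178      ##                                   ##   +      
180             ##++#################                     
182                        ++#############                
184                                 ++#+##                
186                                                       
188                                                       
190                                               #       
192                                               #       
194                                               #       
196                                                       
198                                                       
[401.16467243 206.4690812  195.45712903] [ 0.00519724  0.08689811 -2.86513986] [-0.012172   -0.00313687  0.00048195] 19.960551199986224 20.325
```

```bash
python3 -m jog '[[[0,0,0],0,0],[[0,0,0],0,0]]' 4; python3 d.py d5
```

```text
time_s: 20.58
ee_pos: [401.2, 206.5, 195.5]
ee_rot: [-178.7, -1.8, 154.8]
force: [-0.3, 0.8, -2.8]
gripper_width: 19.8
160         +     -                                       
162        ++    --                                       
164        +     -                                        
166      #++-    +++-+###### ++#    ++            +       
168     ++++      ###      +############-###########      
170     ####    +  #+         ++  +  ###-          #      
172     ####        ++-              #++++### # +++#      
174    ####                  +#                    #      
176    ###+                          ####       #  -      
178      ##                                   ##   +      
180             ##++#################          +          
182                        ++#############                
184                                 ++#+##                
186                                                       
188                                                       
190                                               #       
192                                               #       
194                                               #       
196                                                       
198                                                       
[401.15651375 206.47512521 195.46310848] [ 0.74575889  0.33906803 -2.16375129] [ 0.0654906  -0.03445288  0.03507111] 19.704803955624172 20.625
```

```bash
python3 -m jog '[[[0,0,0],0,0],[[0,0,0],0,0]]' 3; python3 d.py d6
```

```text
time_s: 20.88
ee_pos: [401.2, 206.5, 195.5]
ee_rot: [-178.7, -1.8, 154.8]
force: [0.2, 0.3, -2.3]
gripper_width: 19.9
160        ++    --                                       
162       ++    --                                        
164     ++      --                                        
166    ++++-+  ++   - ###### ++#    ++            +       
168   +#++++   +##### +--#--############-###########      
170   ######  +    ##       # ---#######-+         #      
172  +######     +--             ## +----++++####++#      
174 +######              ++            ###         #      
176 ####++#                   #                 #  -      
178     ##                        ###              +      
180          #################+#####+  ####               
182                 ++++##################                
184                       ++##############                
186                              ###### #                 
188                                    #                  
190                                               #       
192                                               #       
194                                               #       
196                                                       
198                                                       
[401.18215124 206.44787257 195.46697388] [ 0.36879162  0.60014484 -2.46715939] [-0.00548858  0.0302716   0.00362574] 20.03472328260221 20.925
```

```bash
cat > tl.py <<'E'
from h import *
def table(f,T,ths=(0,5,10,15,20,25,30,35,40,50,60)):
    i=np.array([.906,-.423,0]);n=np.array([-.423,-.906,0]);z=np.array([0,0,1])
    for th in ths:
        c,s=np.cos(np.radians(th)),np.sin(np.radians(th))
        P=lambda x,h: T+(x*c+h*s)*i+(-x*s+h*c)*z
        print(th,'bot f/b',proj(f,[P(108,-64)+29*n,P(-12,-64)+29*n]).round(1).tolist(),'rim f',proj(f,[P(108,-37)+29*n]).round(1).tolist(),'lip r,z',((T-[534,146,0])@-i-(108*c-61*s)).round(0),(T[2]-108*s-61*c).round(0))
E
python3 -c "
from tl import *
table(load('d6'),np.array([401.2,206.4,195.5]))"; python3 -m jog '[[[0,0,0],0,0],[[0,0,0],0,0]]' 3; python3 d.py d7
```

```text
0 bot f/b [[232.9, 178.2], [192.8, 178.4]] rim f [[232.8, 169.7]] lip r,z 38.0 134.0
5 bot f/b [[230.9, 181.1], [190.9, 178.0]] rim f [[231.6, 172.6]] lip r,z 44.0 125.0
10 bot f/b [[228.7, 183.8], [189.1, 177.4]] rim f [[230.1, 175.5]] lip r,z 50.0 117.0
15 bot f/b [[226.3, 186.3], [187.3, 176.7]] rim f [[228.5, 178.2]] lip r,z 57.0 109.0
20 bot f/b [[223.6, 188.6], [185.5, 175.9]] rim f [[226.5, 180.7]] lip r,z 65.0 101.0
25 bot f/b [[220.8, 190.7], [183.9, 174.9]] rim f [[224.4, 183.0]] lip r,z 74.0 95.0
30 bot f/b [[217.8, 192.5], [182.3, 173.8]] rim f [[222.0, 185.2]] lip r,z 83.0 89.0
35 bot f/b [[214.6, 194.0], [180.9, 172.6]] rim f [[219.5, 187.1]] lip r,z 92.0 84.0
40 bot f/b [[211.3, 195.3], [179.5, 171.2]] rim f [[216.8, 188.9]] lip r,z 102.0 79.0
50 bot f/b [[204.4, 196.9], [177.2, 168.2]] rim f [[211.0, 191.6]] lip r,z 123.0 74.0
60 bot f/b [[197.2, 197.5], [175.4, 164.9]] rim f [[204.7, 193.3]] lip r,z 145.0 71.0
time_s: 21.18
ee_pos: [401.2, 206.5, 195.5]
ee_rot: [-178.7, -1.8, 154.8]
force: [-0.9, 0.1, -2.8]
gripper_width: 20.0
160       +++    --                     
[... 594 characters left out ...]
              
182                 +#+############+######                
184                       +###############                
186                            +##+#### #                 
188                                       +               
190                                               #       
192                                               #       
194                                               #       
196                                                       
198                                                       
[401.16702587 206.44384938 195.44486819] [-7.33950291e-04 -4.61919567e-01 -2.28041359e+00] [ 0.04775573 -0.0594163   0.00905706] 20.257984510447944 21.225
```

```bash
python3 -m jog '[[[0,0,0],0,0],[[0,0,0.6],0,0],[[0,0,0.8],0,0],[[0,0,0.6],0,0],[[-0.5,0,0],0,0],[[-0.6,0,0.2],0,0],[[-0.4,0,0.5],0,0],[[0,0,0],0,0]]' 6; python3 - <<'E'
from tl import *
f=grab('side','s3');T=telemetry.state()['ee_pos'];print(T,telemetry.state()['force'])
table(f,T,(15,17,19,21,23,25,30))
cv2.imwrite('pics/s3.png',cv2.resize(f['color'][110:240,160:310],(750,650),interpolation=cv2.INTER_CUBIC)[:600,:,::-1])
E
```

```text
time_s: 22.22
ee_pos: [414.9, 199.3, 165.7]
ee_rot: [-178.6, -1.8, 154.8]
force: [0.1, 0.7, -1.6]
gripper_width: 19.6
[414.84899498 199.36510705 165.92208647] [ 0.98074923 -0.7214102  -2.52747895]
15 bot f/b [[231.5, 195.5], [192.9, 186.1]] rim f [[233.7, 187.5]] lip r,z 42.0 79.0
17 bot f/b [[230.5, 196.4], [192.2, 185.8]] rim f [[233.0, 188.5]] lip r,z 45.0 76.0
19 bot f/b [[229.4, 197.3], [191.5, 185.4]] rim f [[232.2, 189.5]] lip r,z 48.0 73.0
21 bot f/b [[228.3, 198.2], [190.8, 185.1]] rim f [[231.4, 190.4]] lip r,z 52.0 70.0
23 bot f/b [[227.2, 199.0], [190.2, 184.7]] rim f [[230.5, 191.4]] lip r,z 55.0 68.0
25 bot f/b [[226.0, 199.8], [189.5, 184.3]] rim f [[229.7, 192.3]] lip r,z 58.0 65.0
30 bot f/b [[223.0, 201.5], [188.0, 183.2]] rim f [[227.3, 194.4]] lip r,z 67.0 59.0
```

View pics/s3.png

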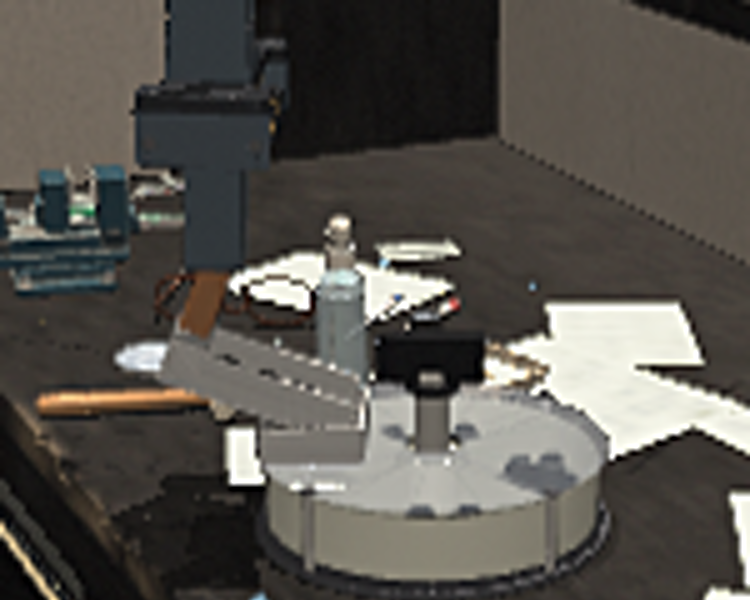

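```bash
python3 -m jog '[[[-0.4,0,-0.1],0,0],[[-0.5,0,-0.3],0,0],[[-0.5,0,-0.3],0,0],[[-0.5,0,-0.3],0,0],[[0,0,0],0,0]]' 6; sed -i "s/load('s2')/load('s3')/;s/=186,240,160,200/=184,240,160,204/" d.py; python3 d.py d8
```

```text
time_s: 22.9
ee_pos: [433.4, 191.4, 176.9]
ee_rot: [-178.7, -1.8, 154.8]
force: [-0.5, -1.0, -1.5]
gripper_width: 20.3
160                                                         
162              #       +++++-                             
164                      +++--#                             
166                ---   +++--#                             
168               --#    +++                                
170              - #+   ++                                  
172             --#####++-+#+                               
174            - #####+++++#####+-                          
176           --  #####   ##+#######++                      
178               ####      +-+ ########+ +                 
180          ##                     +# #######              
182         ######       ###        +-    ### # ##          
184           +++----+#         ++#       +     ### ##-     
186         ----------####          #+ #   ###     # #      
188              #########+--+#           ##    ##  #       
190                   #####------+             ###   #      
192                          ---+++                 #+      
194                                                 #       
196                                                         
198                                                         
200                                                         
202                                                         
[433.20192008 191.41869933 176.76197896] [-0.42150001  0.90404903 -1.03064304] [0.11101106 0.07594301 0.04284447] 20.021299633957945 22.95
```

```bash
python3 - <<'E'
from tl import *
f=load('d8');table(f,np.array([433.2,191.4,176.8]),(18,22,26,28,30,34))
g=f['color'].mean(2).astype(int)
for r in range(166,200,2): print(r,' '.join('%3d'%x for x in g[r,190:242:2]))
E
```

```text
18 bot f/b [[236.5, 193.5], [198.3, 182.1]] rim f [[239.2, 185.5]] lip r,z 27.0 85.0
22 bot f/b [[234.3, 195.2], [197.0, 181.4]] rim f [[237.5, 187.4]] lip r,z 33.0 80.0
26 bot f/b [[232.0, 196.7], [195.7, 180.6]] rim f [[235.8, 189.3]] lip r,z 40.0 75.0
28 bot f/b [[230.8, 197.5], [195.1, 180.1]] rim f [[234.8, 190.1]] lip r,z 44.0 72.0
30 bot f/b [[229.5, 198.1], [194.5, 179.7]] rim f [[233.9, 191.0]] lip r,z 47.0 70.0
34 bot f/b [[227.0, 199.4], [193.3, 178.7]] rim f [[231.8, 192.5]] lip r,z 55.0 66.0
166  56  33  64  24  22  56  63  69  68  63 111 103 251 251  81 100 251 166 192 222 234  99 236 234 239 241
168  56  62  30  53  50 147  68  68  69  44 255 251 243 237 238 246   5 144 148 159 146 127 239 231 234 230
170  53  37  56  54  60  89  64  68  68  54  27  20  37 253 245 251   9 106 104 106 106 103 238 245 235 254
172  58  34  51  55 112 128 119  75  68 102  48  51  49  47  42  30  23 109 105 115 110 104 253 193 255  19
174  53  59  42  59 117 117  99  87 104 113 118 101  49  42  44  35  48 109 102 112 110 109  48  33  48  49
176  48  47  49  94 114 115 114 114 112 108 111 11
[... 545 characters left out ...]
 110 112 113 118 144 123 110 110 112  40  60  56  44
188 138 134 171 174 173 202 144 232  70  41 176 130 112 113 113 111 111 113 110 164 121 145 114 132 135 144
190  81  72  65  64  63  56 175 185 182  55  52  44 103 112 113 113 112 111 111 113 111 147 184 187 187 188
192  19  20  20  25  34  46  53 125 116  53  54  86  86 114 113 114 113 113 114 112 110 117 192 177 181 184
194  52  55  56  56  56  56  50  23   1  39  40  99  73 116 125 109 109 109 121 120 117 178 192 181 178 180
196  56  56  53  52  48  54  53  55 255 254 255 127 129 129 126 127 118 115 111 111 110  90 181 144 110 123
198  55  55  53  49  54  55  50  45 252 237 251 120 116 116 114 115 115 114 113 114 113  99 181 177 179 157
```

```bash
python3 -m jog '[[[0.7,0,0.2],0,0],[[0.6,0,0.5],0,0],[[0,0,0.4],0,0],[[-0.4,0,-0.2],0,0],[[-0.6,0,-0.4],0,0],[[-0.5,0,-0.3],0,0],[[0,0,0],0,0]]' 7; python3 - <<'E'
from tl import *
f=grab('side','d9');s=telemetry.state();T=s['ee_pos'];print(T,s['force'],(T-[534,146,0])@[-.906,.423,0]);table(f,T,(28,32,36,40))
g=f['color'].mean(2).astype(int)
for r in range(166,200,2): print(r,' '.join('%3d'%x for x in g[r,186:242:2]))
E
```

```text
time_s: 23.82
ee_pos: [434.7, 190.4, 174.3]
ee_rot: [-178.7, -1.9, 154.8]
force: [0.0, 0.3, -0.9]
gripper_width: 19.9
[434.59367801 190.43250557 174.15540306] [-0.90917868  0.65236517 -1.94070575] 108.85707758140363
28 bot f/b [[231.3, 198.3], [195.7, 181.0]] rim f [[235.4, 191.0]] lip r,z 42.0 70.0
32 bot f/b [[228.8, 199.6], [194.5, 180.1]] rim f [[233.4, 192.6]] lip r,z 50.0 65.0
36 bot f/b [[226.3, 200.8], [193.4, 179.1]] rim f [[231.4, 194.1]] lip r,z 57.0 61.0
40 bot f/b [[223.6, 201.7], [192.3, 178.0]] rim f [[229.2, 195.4]] lip r,z 65.0 58.0
166  55  57  57  32  63  23  22  50  49  71  68  65 122 105 251 251  82 101 252 166 192 221 234  98 236 235 238 241
168  49  55  56  62  31  53  50 131  76  68  69  59 255 251 243 237 238 246   5 143 147 158 146 127 239 231 234 231
170  51  53  52  38  57  53  69  76  66  68  69  49  27  21  39 253 245 251  10 106 103 106 104 102 238 245 235 254
172  54  56  57  35  50  56 112 130  84  65  64  65  35  54  50  47  41  30  24 109 105 115 111 104 253 194 255  19
174  50  54  53  59  41  68 126 116  82  86 108 116 103  46  36  46  45  36  47 
[... 727 characters left out ...]
  46
188 134 138 137 134 171 174 174 203 144 232  67 116 115 113 113 110 109 112 115 122 123 111 110 123 115 132 136 144
190 100  93  80  72  65  65  63  56 175 185 182  52  52 112 114 113 113 111 111 113 110 160 134 144 187 187 187 188
192  20  15  18  21  20  23  34  46  53 125 116  53  52  81  91 110 113 112 112 111 112 111 108 252 193 177 181 184
194  50  50  52  55  56  56  55  57  50  24   2  38  40  99  73 116 120 110 113 109 121 118 117 135 193 181 178 180
196  44  46  56  54  51  52  49  55  52  54 255 254 255 128 129 129 127 127 118 116 111 111 111  90 181 144 110 123
198  53  52  55  55  54  49  54  56  51  47 252 237 251 120 115 115 115 115 115 115 113 114 113  98 181 177 179 156
```

```bash
cat > k.py <<'E'
import sys; from tl import *
f=grab('side',sys.argv[1]);s=telemetry.state();T=s['ee_pos'];print(T,s['force'],'r',(T-[534,146,0])@[-.906,.423,0]);table(f,T,eval(sys.argv[2]))
g=f['color'].mean(2).astype(int); u=int(proj(f,[T])[0,0])
for r in range(162,194,2): print(r,u-20,' '.join('%3d'%x for x in g[r,u-20:u+24:2]))
E
python3 -m jog '[[[-0.5,0,-0.2],0,0],[[-0.6,0,-0.3],0,0],[[-0.6,0,-0.3],0,0],[[-0.6,0,-0.2],0,0],[[0,0,0],0,0]]' 8; python3 k.py d10 30,35,40,45
```

```text
time_s: 24.5
ee_pos: [456.9, 180.4, 184.8]
ee_rot: [-178.7, -1.9, 154.8]
force: [-0.6, 0.8, 0.4]
gripper_width: 20.1
[456.74069911 180.48999988 184.73988205] [-1.5156118   0.85691887  2.16282568] r 84.58619655817358
30 bot f/b [[238.0, 195.7], [203.1, 177.1]] rim f [[242.4, 188.5]] lip r,z 22.0 78.0
35 bot f/b [[234.8, 197.2], [201.6, 175.9]] rim f [[239.9, 190.4]] lip r,z 31.0 73.0
40 bot f/b [[231.5, 198.5], [200.3, 174.6]] rim f [[237.1, 192.1]] lip r,z 41.0 69.0
45 bot f/b [[228.1, 199.4], [199.1, 173.1]] rim f [[234.3, 193.6]] lip r,z 51.0 65.0
162 197 131  54  56  35 114  65  73  68  66  54 255 239 237 248  66 130 125 129  91  43 177  22
164 197  40  46  55  99 113  71  69  68  56 254 233 241 237 238 176 186 206 125 252 251 210 112
166 197  57  39  73 150 113  63  67  60 136 252 250  81 239 241 203 189 222 147 250 234 237 240
168 197  54  63 147 114 130 119  64 104 253 238 238 240 253 143 151 157 161 140 251 233 237 237
170 197  48 139 140 109 110 116 114 111  94 204 249 247 255  86  98 108 104  98 251 237 234 129
172 197  59 194 110 109 113 111 116 109 112 117  49  32  15  82 
[... 291 characters left out ...]
 116 112 110  69 101  16  17
180 197 224 197  51  52  98 114 111 112 109 111 116 111 111 113 123 115 113 110  73  22  14  18
182 197 206  82  43  49  48  76 116 112 113 109 112 112  71 112 112 117 112 108  82  22  14  19
184 197  37  53  48 194 112  46  57 112 114 113 109 112 115  98 110 113 117 110  77  23  14  17
186 197  50  48  55 179 192  46  51  47 112 112 113 110 111 112 107 113 114 118 110  63  71  41
188 197 172 204 195 174 195  41  54  53  80 123 112 113 111 111 113 123 108 110 150 124 132 137
190 197  65  63  63 241 187  43  55  54 102 116 117 114 112 112 111 113 125 105 114 185 186 186
192 197  52  60  46 129 126  48  53  53  76 119 113 110 117 113 113 111 113 115  77 183 174 182
```

```bash
python3 -m jog '[[[0,0,0],0,0],[[0.8,0,0],0,0],[[1,0,0.3],0,0],[[0.6,0,0.4],0,0],[[0,0,0],0,0],[[0,0,0],0,0]]' 15; python3 - <<'E'
from h import *
f=grab('top','t2'); cv2.imwrite('pics/t2.png',cv2.resize(f['color'][170:240,190:260],(560,560),interpolation=cv2.INTER_CUBIC)[:,:,::-1])
print(np.mean([ (viewer.grab_frame('side'),telemetry.state()['force'])[1] for _ in range(4)],0))
E
python3 k.py d11 38,42,46 | head -4
```

```text
time_s: 25.3
ee_pos: [433.6, 190.8, 177.5]
ee_rot: [-178.7, -1.7, 154.9]
force: [0.6, -0.3, -1.5]
gripper_width: 20.1
[ 0.00985824 -0.75812305 -1.66897103]
[433.72315882 190.73143216 177.49580417] [ 0.24334602 -0.80475971 -1.22806348] r 109.7722139125571
38 bot f/b [[224.6, 200.3], [192.5, 177.5]] rim f [[230.0, 193.8]] lip r,z 62.0 63.0
42 bot f/b [[221.9, 201.2], [191.4, 176.4]] rim f [[227.7, 195.0]] lip r,z 70.0 60.0
46 bot f/b [[219.2, 201.9], [190.5, 175.2]] rim f [[225.4, 196.1]] lip r,z 79.0 57.0
```

```bash
python3 -m jog '[[[-0.8,0,0],0,0],[[-0.8,0,-0.2],0,0],[[-0.8,0,-0.3],0,0],[[-0.8,0,-0.3],0,0],[[-0.8,0,-0.2],0,0],[[-0.5,0,0],0,0],[[0,0,0],0,0]]' 8; python3 k.py d12 45,50,55,60,65
```

```text
time_s: 26.48
ee_pos: [477.5, 170.6, 187.6]
ee_rot: [-178.7, -1.9, 154.8]
force: [-1.1, 0.0, 0.9]
gripper_width: 19.9
[477.38662747 170.61686678 187.61305045] [-0.79756472  0.28031274  2.59590881] r 61.70465015942774
45 bot f/b [[235.6, 198.6], [206.7, 172.2]] rim f [[241.8, 192.7]] lip r,z 28.0 68.0
50 bot f/b [[232.1, 199.3], [205.7, 170.7]] rim f [[238.8, 193.9]] lip r,z 39.0 66.0
55 bot f/b [[228.5, 199.7], [204.7, 169.1]] rim f [[235.7, 194.9]] lip r,z 50.0 64.0
60 bot f/b [[224.9, 199.8], [204.0, 167.4]] rim f [[232.5, 195.6]] lip r,z 61.0 64.0
65 bot f/b [[221.3, 199.6], [203.3, 165.6]] rim f [[229.3, 196.1]] lip r,z 71.0 64.0
162 204 157 154 251 117  63  69  66  53 138 251 253 122 133 113 125  58 193  11  25  26  32  38
164 204 154 241 118 183  79  65  52 255 246 236 242 186 218 181 244 251 250 216 120  89  31  38
166 204 248  97 109 112 107  68 255  86 100 251 166 192 221 234  98 236 234 239 241 242 252 254
168 204 108 110 112 115 113  92 100 247 246   4 144 147 157 146 127 239 231 234 230 240 239 235
170 204 116 111 111 112 111  95 113 116 252   9 106 104 106 105 103 238 24
[... 377 characters left out ...]
  65   9  17  18  15  16  15
180 204  55  52  52  68 114 113 110 112 113 107 112 111 115 114 108  53  14  16  17  17  17  19
182 204  51  53  52  49  98 112 112 109 111 114 111 113  90 111 107  48  14  16  20  16  18  15
184 204 179  30  52  45  44 114 113 113 108 112 109 113 114 109 104 130   8  13  18  17  46  58
186 204 185  35  51  55  53  68 113 112 111 111 113  97 113 116 106  51  59  57  46  11 106 101
188 204 230  73  51  53  52  90 100 112 113 111 113 114 108 113 109 125 131 135 143  58   8   8
190 204 184 182  55  56  54  85 113 112 114 113 110 113 115 113  91 194 186 187 188 200 104 110
192 204 125 115  53  53  84  86 115 112 113 114 113 109 112 109  94 196 176 181 183 192  95 101
```

```bash
python3 -m jog '[[[0,0,0],0,0],[[1,0,0],0,0],[[0.6,0,0],0,0],[[0,0,-0.5],0,0],[[0,0,0.5],0,0],[[0,0,-0.5],0,0],[[0,0,0.5],0,0],[[0,0,0],0,0]]' 20; python3 k.py d13 50,55,60|head -4; python3 -m jog '[[[0,0,-1],0,0],[[0,0,-2],0,0],[[0,0,-3],0,0],[[0,0,-3],0,0],[[2,0,-1],0,0],[[4,0,0],0,0],[[4,0,0],0,0],[[2,0,0],0,0],[[0,0,0],0,0],[[0,0,0],0,0]]' ; python3 - <<'E'
from h import *
fs=[];F=[]
for k in range(3): a=viewer.grab_frame('side');F.append(telemetry.state()['force'])
print(np.mean(F,0))
t=grab('top','t3');s=grab('side','s4')
o=np.zeros((500,800,3),np.uint8)
o[:,:450]=cv2.resize(t['color'][180:230,193:238],(450,500),interpolation=cv2.INTER_CUBIC)
o[:350,450:]=cv2.resize(s['color'][70:210,160:300],(350,350),interpolation=cv2.INTER_CUBIC)
cv2.imwrite('pics/v11.png',o[:,:,::-1])
E
```

```text
time_s: 27.52
ee_pos: [461.7, 177.6, 186.8]
ee_rot: [-178.7, -1.8, 154.9]
force: [-0.4, 0.6, -2.0]
gripper_width: 19.6
[462.06154684 177.74864506 187.19672402] [-0.33119045 -0.13455495 -1.74225142] r 78.60591542780142
50 bot f/b [[226.5, 199.4], [200.0, 170.8]] rim f [[233.2, 194.1]] lip r,z 56.0 65.0
55 bot f/b [[223.0, 199.8], [199.0, 169.2]] rim f [[230.1, 195.1]] lip r,z 67.0 64.0
60 bot f/b [[219.4, 199.9], [198.3, 167.5]] rim f [[227.0, 195.8]] lip r,z 77.0 63.0
time_s: 28.82
ee_pos: [348.7, 231.2, 295.2]
ee_rot: [-178.6, -2.0, 154.9]
force: [-0.0, -0.4, -0.6]
gripper_width: 19.7
[-0.17194386  0.11129899 -1.8397346 ]
```

View pics/v11.png

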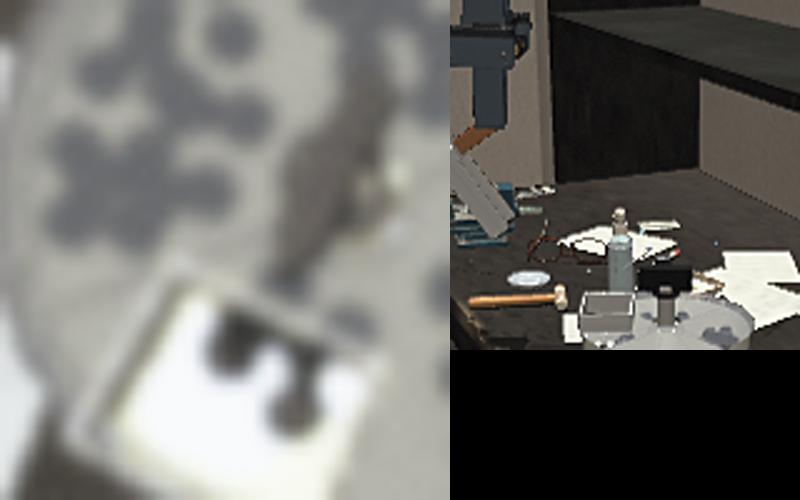

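```bash
python3 -m jog '[[[0,0,0],5,0],[[0,0,0],10,0],[[0,0,0],10,0],[[0,0,0],10,0],[[0,0,0],10,0],[[0,0,0],10,0],[[0,0,0],10,0],[[0,0,0],10,0],[[0,0,0],10,0],[[0,0,0],10,0]]' 40; python3 -m jog '[[[0,0,0],10,0],[[0,0,0],10,0],[[0,0,0],10,0],[[0,0,0],10,0],[[0,0,0],10,0],[[0,0,0],10,0],[[0,0,0],5,0],[[0,0,0],0,0]]'
```

```text
time_s: 30.32
ee_pos: [353.6, 228.7, 293.0]
ee_rot: [-178.1, 1.9, 56.2]
force: [-0.2, -0.5, -2.3]
gripper_width: 19.5
time_s: 31.32
ee_pos: [356.2, 227.1, 291.1]
ee_rot: [178.8, 2.8, -11.5]
force: [0.3, 0.0, -1.5]
gripper_width: 19.9
```

```bash
python3 -m jog '[[[0.5,1.5,0],0,0],[[1,3,0],0,0],[[1.4,4.4,0],0,0],[[1.5,4.6,0],0,0],[[1.5,4.6,0],0,0],[[1.5,4.6,0],0,0],[[1.5,4.6,0],0,0],[[1.5,4.6,0],0,0],[[1.4,4.4,0],0,0],[[1,3,0],0,0]]'
```

```text
time_s: 32.58
ee_pos: [404.1, -202.8, 294.5]
ee_rot: [178.6, 2.7, -10.9]
force: [-0.7, 0.1, -1.9]
gripper_width: 19.7
```

```bash
python3 -m jog '[[[1.2,3,1],0,0],[[1.2,2.6,3],0,0],[[0.6,0.8,4],0,0],[[0.2,0,4],0,0],[[0,0,2],0,0],[[0,0,0.5],0,0],[[0,0,0],0,0]]' 40; python3 - <<'E'
from h import *
s=telemetry.state();T=s['ee_pos'];print(T,s['ee_rot'],s['force']);f=grab('side','s5')
i=np.array([-.982,.189,0]);n=np.array([-.189,-.982,0]);z=np.array([0,0,1])
for th in (45,50,55,60):
    c,q=np.cos(np.radians(th)),np.sin(np.radians(th)); P=lambda x,h: T+(x*c+h*q)*i+(-x*q+h*c)*z
    print(th,'bot f/b',proj(f,[P(108,-64)+29*n,P(-12,-64)+29*n]).round(0).tolist(),'rimf',proj(f,[P(108,-37)+29*n]).round(0).tolist(),'z',P(108,-64)[2].round(0))
u,v=proj(f,[T])[0].astype(int);print(u,v)
g=f['color'].mean(2).astype(int)
for r in range(v,v+66,3): print(r,u-36,' '.join('%3d'%x for x in g[r,u-36:u+40:3]))
E
```

```text
time_s: 33.45
ee_pos: [411.3, -285.5, 146.7]
ee_rot: [178.4, 2.7, -11.0]
force: [-0.3, 0.5, -1.6]
gripper_width: 19.4
[ 411.31423891 -285.51222053  146.71506052] [178.39119262   2.70404417 -11.00136171] [-0.33731277  0.53254761 -1.62393025]
45 bot f/b [[268.0, 292.0], [306.0, 253.0]] rimf [[260.0, 286.0]] z 25.0
50 bot f/b [[273.0, 292.0], [308.0, 251.0]] rimf [[264.0, 287.0]] z 23.0
55 bot f/b [[278.0, 292.0], [309.0, 249.0]] rimf [[268.0, 288.0]] z 22.0
60 bot f/b [[282.0, 292.0], [310.0, 246.0]] rimf [[272.0, 288.0]] z 21.0
278 234
234 242  49  57  55  55  55  56  57  57  55  50  47  48  47  48  48  49  70  46 251 252 241 241 236 232 231 240
237 242  57  52  57  43  48  57  52  57  54  59  57  55  51  62  70  68  67  67  47 223 246 243 233 236 233 233
240 242  45  52  58  56  55  53  51  53  54  51  46  55  56  47  46  70  67  69  64  98 199 166 243 239 230 222
243 242  62  47  52  51  50  57  54  56  61  54  55  50  46  51  53  53  68  65  60 184 177 171 247 236 235 238
246 242  39  53  52  58  49  55  54  55  50  51  60  56  57  53  49 114 115  89  93 178 130 118 135 229 231 236
[... 1204 characters left out ...]
  50  55  55  54  49  51  53
282 242 126  65 126  61  32  29  20  18  34  29  21 113 113 111 113  84  17  47  46  52  56  53  55  53  48  42
285 242 156 103  61  81  27  38  25  19  18  16 124 113 111 113 115  17  17  19  19  16  44  42  46  42  42  53
288 242  66 168  50  61  45  37  32  24  23  18  21 115 115 125  14  20  19  19  18  21  16  47  38  47  46  46
291 242  74  65 129  51  55  25  26  39  29  23  23  14  64   8  20  19  21  21  19  17  20  47  46  44  48  50
294 242  75  70  76 111  86  29  22  23  27  23  35  22  18  24  20  21  19  18  20  19  19  16  46  43  43  46
297 242  11  74  71  76 105  27  30  17  24  29  33  32  20  17  18  18  21  18  16  26  24  33  43  41  42  45
```

```bash
python3 -m jog '[[[0.4,0,1],0,0],[[0,0,1.1],0,0],[[0.7,0,0.2],0,0],[[1,0,0.2],0,0],[[1,0,0.3],0,0],[[1,0,0.4],0,0],[[1,0,0.5],0,0],[[0,0,0],0,0]]' 8; python3 - <<'E'
from h import *
s=telemetry.state();T=s['ee_pos'];print(T,s['ee_rot'],s['force']);f=grab('side','s6')
i=np.array([-.982,.189,0]);n=np.array([-.189,-.982,0]);z=np.array([0,0,1])
for th in (15,25,30,35,40,50):
    c,q=np.cos(np.radians(th)),np.sin(np.radians(th)); P=lambda x,h: T+(x*c+h*q)*i+(-x*q+h*c)*z
    print(th,'bot f/b',proj(f,[P(108,-64)+29*n,P(-12,-64)+29*n]).round(0).tolist(),'z',P(108,-64)[2].round(0))
u,v=proj(f,[T])[0].astype(int);print(u,v)
g=f['color'].mean(2).astype(int)
for r in range(v,v+60,3): print(r,u-45,' '.join('%3d'%x for x in g[r,u-45:u+36:3]))
E
```

```text
time_s: 34.5
ee_pos: [469.2, -299.7, 110.4]
ee_rot: [178.1, 1.8, -10.9]
force: [0.9, 0.1, 1.2]
gripper_width: 19.5
[ 469.23832844 -299.74825623  110.41536278] [178.05383089   1.81284129 -10.91892329] [0.89955932 0.12224561 1.17177704]
15 bot f/b [[270.0, 295.0], [320.0, 275.0]] z 21.0
25 bot f/b [[277.0, 299.0], [324.0, 272.0]] z 7.0
30 bot f/b [[281.0, 300.0], [326.0, 270.0]] z 1.0
35 bot f/b [[285.0, 302.0], [328.0, 269.0]] z -4.0
40 bot f/b [[289.0, 303.0], [330.0, 267.0]] z -8.0
50 bot f/b [[298.0, 303.0], [333.0, 263.0]] z -13.0
304 246
246 259  53  60  48  52  60  60  54  56  51  49  52  67 246 248  36  50  49  48  43 252 228 236 226 240 229  34  21
249 259  53  56  61  51  53  55  57  56  60  48 202  42  32  11 220 255  71  69  65 247 236 235 234 244  17  56  60
252 259  44  37  36  39  35 119  36  44  58  55  63  57  45  57  49  50  50  69  68  56  15 202 253 254  48  46  46
255 259 241 207 170 154 187 246 181  16  53  57  54  60  60  61  56  49  79  67  67  66  68  45  56  51  50  58  50
258 259 226 184 134 119 149 240 163 234  53  62  60  62  52  45  57  83 116  68  67  66 
[... 1067 characters left out ...]
 230
288 259 103  48  69  45  47  20  22  99  93  90 115 112 110 113 114  87  12  18  20  20  16  15  63 252 226 235 241
291 259  45 108  54  61  48  47  47  20 115 116 113 112 113 125   4  16  18  18  18  21  19  12 211 250 238 240 222
294 259  53  56  73  69  57  47  46  13 121 111 112 114 128  14  22  16  17  18  17  19  17  19  22  34 136 249 241
297 259  23  15  19  56  68  49  53  17  20 116 121   9  18  20  22  18  50  19  20  17  48  34  46  47  49  46  39
300 259  20  20  17  16  19  26  21  23  16  62  11  19  19  19  29  17  21  19  17  19  19  51 212  44  41  44  50
303 259 120  49  78  51  40  64  81  48  24  24  20  22  27  31  35  26  28  18  21  16  20  15  49  36  46  47  47
```

```bash
python3 -m jog '[[[1,0,0.5],0,0],[[0.9,0,0.7],0,0],[[0.9,0,0.8],0,0],[[0.8,0,0.9],0,0],[[0.7,0,0.9],0,0],[[0.4,0,0.6],0,0],[[0,0,0],0,0]]' 8; python3 - <<'E'
from h import *
s=telemetry.state();T=s['ee_pos'];print(T,s['ee_rot'],s['force']);f=grab('side','s7')
i=np.array([-.982,.189,0]);n=np.array([-.189,-.982,0]);z=np.array([0,0,1])
for th in (0,5,10,15):
    c,q=np.cos(np.radians(th)),np.sin(np.radians(th)); P=lambda x,h: T+(x*c+h*q)*i+(-x*q+h*c)*z
    print(th,'bot f/b',proj(f,[P(108,-64)+29*n,P(-12,-64)+29*n]).round(0).tolist(),'z',P(108,-64)[2].round(0))
u,v=proj(f,[T])[0].astype(int);print(u,v)
g=f['color'].mean(2).astype(int)
for r in range(v+10,v+46,2): print(r,u-57,' '.join('%3d'%x for x in g[r,u-57:u+18:3]))
E
```

```text
time_s: 35.42
ee_pos: [514.6, -311.3, 61.6]
ee_rot: [177.9, 2.1, -10.9]
force: [-0.2, -0.0, 3.1]
gripper_width: 19.8
[ 514.55791995 -311.26516319   61.56567884] [177.94412142   2.05176147 -10.87214975] [-0.22904969 -0.029079    3.05508332]
0 bot f/b [[281.0, 302.0], [332.0, 295.0]] z -2.0
5 bot f/b [[284.0, 306.0], [334.0, 294.0]] z -12.0
10 bot f/b [[287.0, 308.0], [336.0, 293.0]] z -20.0
15 bot f/b [[290.0, 311.0], [339.0, 292.0]] z -28.0
323 264
274 266 139 142   6   0   0   0  22  17  10  35  95  77  68 115 121 114 105  94  51  67  67  50  36  34  47
276 266  22  28  27  59  53 119  97 136 252 133  99 106 112 111 108 110  96  87  48  66  66  32  19  45  40
278 266  18  18  29 183 139 103 107 113 112 111 110 111 111 109 106 106  94  86  82  67  72  92  40  46  30
280 266  25  20  18  93 112 113 114 110 110 110 108 107 110 111 111 111  88  85  88  95  92  94  42  27 135
282 266  23  21  19  99 109 110 110 110 111 108 109 107 112 111 107  96  85  86  87  93  90  94  93 135 244
284 266  17  23  19 101 110 111 109 101 117 135 131 221  87  88  89  91  90  83  84  88 117 116 111 247 233
[... 596 characters left out ...]
 111 113 116 111 112  54  13   8  15  18  49  26 251
298 266  25  26  32  26  30 153 111 112 113 119 114 113 111  45   1   9  14  28  30  12  16  17  18  18   0
300 266  43  40  54  59  69  35 113 113  62  14  13  35  49  21  24  25  16  25  25  24   3  17  17  31  19
302 266  78  39  45  91  47  45  43  38  40  40  41  49  39  49  41  48  22  18  17  48  40  18  19  14  19
304 266  71  54  42  80  70  56  45  45  42  40  42  48  44  42  43  41  48  17  20  17  19  18  20  19  19
306 266  60  77  60  75 106  65  59  52  57  55  52  48  63  48  54  52  60  27  30  28  29  31  17  18  19
308 266  52  59  66  58  54  68  62  54  54  47  56  50  46  60  55  50  45  35  24  28  28  26  16  17  18
```

```bash
python3 -m jog '[[[0,0,0],0,0.6],[[0,0,0],0,0.7],[[0,0,0],0,0.7],[[0,0,-1],0,0.8],[[0,0,-3],0,1],[[0,0,-5],0,1],[[0,0,-5],0,1],[[0,0,-3],0,1],[[0,0,0],0,1]]'; python3 -m jog '[[[-0.8,-5.6,0],0,1],[[-0.8,-5.6,0],0,1],[[-0.8,-5.6,0],0,1],[[-0.8,-5.6,0],0,1],[[-0.8,-5.6,0],0,1],[[-0.8,-5.6,0],0,1],[[-0.8,-5.6,0],0,1],[[-0.7,-5.2,0],0,1],[[0,0,0],-10,1],[[0,0,0],-10,1]]'; python3 -m jog '[[[0,0,0],-10,1],[[0,0,0],-10,1],[[0,0,0],-10,1],[[0,0,0],-10,1],[[0,0,0],-10,1],[[0,0,0],-10,1],[[0,0,0],-10,1],[[0,0,0],-10,1],[[0,0,0],-10,1],[[0,0,0],-10,1]]';python3 -m jog '[[[0,0,0],-10,1],[[0,0,0],0,1]]'
```

```text
time_s: 36.6
ee_pos: [520.5, -305.1, 237.7]
ee_rot: [178.1, 2.3, -10.9]
force: [0.4, 0.1, -0.3]
gripper_width: 91.1
time_s: 37.85
ee_pos: [535.7, 156.4, 212.1]
ee_rot: [179.1, 4.0, 9.7]
force: [0.4, 0.2, 0.4]
gripper_width: 91.2
time_s: 39.1
ee_pos: [526.1, 154.3, 197.7]
ee_rot: [-174.3, -0.3, 113.2]
force: [0.1, -0.1, -0.8]
gripper_width: 90.9
time_s: 39.35
ee_pos: [524.3, 153.7, 195.1]
ee_rot: [-174.2, -1.4, 123.3]
force: [-0.1, -0.2, 0.3]
gripper_width: 91.1
```

```bash
python3 - <<'E'
from h import *
w=grab('wrist','w9');t=grab('top','t9');s=grab('side','s9')
c=proj(w,(468.5,179,50))[0];print(c)
x,y=int(np.clip(c[0]-100,0,312)),int(np.clip(c[1]-90,0,184))
o=np.zeros((600,800,3),np.uint8)
o[:400,:400]=cv2.resize(w['color'][y:y+200,x:x+200],(400,400),interpolation=cv2.INTER_CUBIC)
o[:400,400:]=cv2.resize(s['color'][160:310,200:350],(400,400),interpolation=cv2.INTER_CUBIC)
o[400:,:]=cv2.resize(t['color'][155:255,0:400],(800,200),interpolation=cv2.INTER_CUBIC)
cv2.imwrite('pics/v12.png',o[:,:,::-1])
d=np.abs(t['color'].astype(int)-load('t0')['color']).sum(2)
for n,q in dict(mug=(340,130,378,168),hammer=(128,205,162,258),tape=(284,230,312,258),case=(280,142,325,167)).items(): print(n,d[q[1]:q[3],q[0]:q[2]].max(),(d[q[1]:q[3],q[0]:q[2]]>90).sum())
E
```

```text
[241.84038234 132.63498201]
mug 25 0
hammer 47 0
tape 43 0
case 29 0
```

View pics/v12.png

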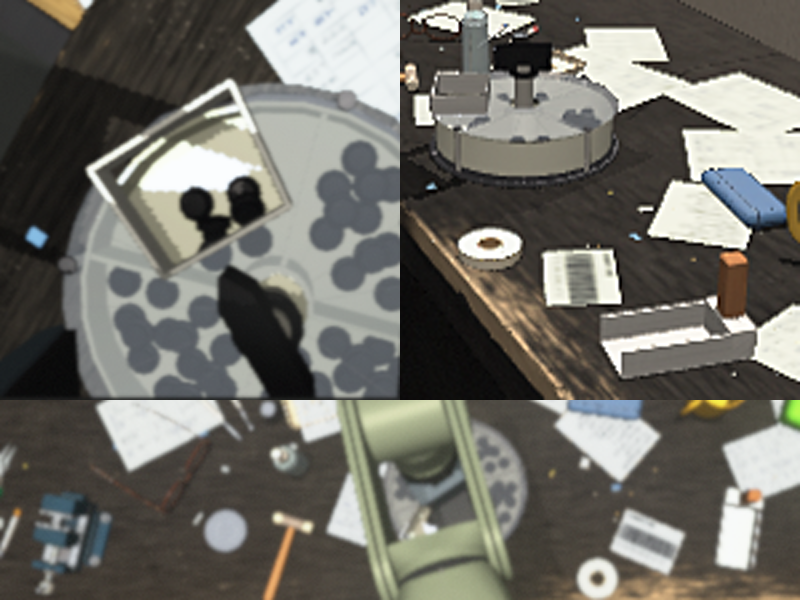

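```bash
python3 - <<'E'
from h import *
f=load('w9');A=lambda d:np.degrees(np.arctan2(d[1],d[0]))
g=f['color'].max(2);m=(g<42).astype(np.uint8);m[:170]=0;m[:,:240]=0;m[:,320:]=0
for r in range(172,246,8): print(r,np.nonzero(m[r])[0][[0,-1]] if m[r].any() else None)
# wall rays (z=50) on either side of the empty compartment: crop px -> native
P=lambda x,y,z:onz(f,(141+x/2-.25,42+y/2-.25),z)
C=np.array([534.2,146,0])
for a,b in [((320,120),(290,205)),((90,255),(160,277))]:
    p,q=P(*a,50),P(*b,50);print('wall',A(p-q),A(p-C))
print('tip',P(230,268,128),A(P(230,268,128)-C),np.linalg.norm((P(230,268,128)-C)[:2]))
print('chute corners',[P(*c,80).round(0)[:2].tolist() for c in[(88,170),(233,82),(291,205),(165,275)]])
E
```

```text
172 None
180 [252 264]
188 [251 276]
196 [251 288]
204 [255 290]
212 [258 289]
220 [265 291]
228 [270 295]
236 [274 297]
244 None
wall 104.88449081948262 110.1236545299496
wall -163.09752152686605 -160.97755363363532
tip [504.94641429 165.82495709 128.        ] 145.87477229682844 35.33838141036808
chute corners [[424.0, 157.0], [460.0, 227.0], [512.0, 197.0], [481.0, 135.0]]
```

```bash
python3 - <<'E'
from h import *
A=lambda d:np.degrees(np.arctan2(d[1],d[0]))
f=load('w9'); g=f['color'].max(2)
L=[]
for r in range(196,243,3):
    row=g[r,225:330].astype(int); k=np.nonzero(row<60)[0]; runs=np.split(k,np.nonzero(np.diff(k)>1)[0]+1)
    print(r,[(x[0]+225,x[-1]+225) for x in runs if len(x)>3])
    x=[x for x in runs if len(x)>5][0]; L.append(onz(f,(x[0]+225-.5,r),128))
L=np.array(L); 
for sl in (slice(2,None),slice(3,12),slice(5,None)):
    v=np.linalg.svd(L[sl,:2]-L[sl,:2].mean(0))[2][0]; print(A(-v),A(v))
E
```

```text
196 [(np.int64(250), np.int64(288))]
199 [(np.int64(251), np.int64(277)), (np.int64(283), np.int64(290))]
202 [(np.int64(254), np.int64(279)), (np.int64(285), np.int64(291))]
205 [(np.int64(255), np.int64(281)), (np.int64(286), np.int64(291))]
208 [(np.int64(257), np.int64(283)), (np.int64(287), np.int64(291))]
211 [(np.int64(257), np.int64(290))]
214 [(np.int64(258), np.int64(289))]
217 [(np.int64(260), np.int64(289))]
220 [(np.int64(264), np.int64(291))]
223 [(np.int64(266), np.int64(293))]
226 [(np.int64(268), np.int64(294))]
229 [(np.int64(270), np.int64(297))]
232 [(np.int64(272), np.int64(297))]
235 [(np.int64(273), np.int64(297))]
238 [(np.int64(274), np.int64(298))]
241 [(np.int64(225), np.int64(258)), (np.int64(270), np.int64(308)), (np.int64(322), np.int64(329))]
157.75846742920012 -22.241532570799865
156.43797589497802 -23.562024105021976
-133.5947066049507 46.405293395049334
```

```bash
python3 -m jog '[[[0,0,-4],0,1],[[0,0,-4],0,1],[[3,-3,-2],0,1],[[4,-4,0],0,1],[[4,-4,0],0,1],[[4,-4,0],0,1],[[3,-3,0],0,1],[[0,0,0],0,1]]'; python3 - <<'E'
from h import *
a=load('s1')['color'].astype(int);f=grab('side','s10');b=f['color'].astype(int)
for n,i in (('before',a),('after',b)):
    r=i[173:192,230:262].max(2)<40
    v,u=np.nonzero(r);print(n,[(int(u[v==k].min())+230,int(u[v==k].max())+230) for k in range(3,16,3) if (v==k).any()],r.sum())
t=grab('top','t10');o=load('t3')
d=np.abs(t['color'].astype(int)-o['color']).sum(2)[163:238,190:266];print('top diff vs t3',d.max(),(d>90).sum())
for tag in('t3','t10'):
    i=load(tag)['color'][183:225,205:245].max(2);print(tag,[(int(k),np.nonzero(i[k-183]<95)[0][[0,-1]]+205) for k in range(188,212,4) if (i[k-183]<95).any()])
print(telemetry.state()['ee_pos'],telemetry.state()['qvel'])
E
```

```text
time_s: 40.5
ee_pos: [279.9, 212.3, 320.0]
ee_rot: [-174.3, -1.4, 122.4]
force: [1.4, 0.5, -0.1]
gripper_width: 91.2
before [(241, 248), (235, 256), (235, 255), (235, 256), (243, 249)] 231
after [(241, 256), (235, 256), (235, 255), (235, 256), (243, 249)] 230
top diff vs t3 61 0
t3 [(192, array([230, 230])), (200, array([226, 227])), (204, array([224, 224]))]
t10 [(200, array([226, 227]))]
[282.08696433 212.25704157 319.46316027] [-1.30241701  1.72059333 -0.72890639 -0.1840994  -0.13332129 -0.25691669]
```

```bash
python3 -m jog '[[[0,0,0],0,1],[[0,0,0],0,1]]'; python3 -c "
from workcell import job_done; print(job_done())"
```

```text
time_s: 40.85
ee_pos: [284.0, 212.1, 318.9]
ee_rot: [-174.2, -1.3, 122.1]
force: [-0.0, 0.1, 0.4]
gripper_width: 91.3
the job is handed in; nothing more can be done
None
```

The job is done and handed in at 40.9 s of the 72 s allowed. I gripped the knob and turned the carousel about 154° clockwise, the shorter way, until the empty compartment was under the chute. I then carried the scoop level to the chute and let it tip in a loosened grip. I pushed its mouth against the chute's inner wall to bring it to about 57°, and set it down flat near its starting spot.

**Carousel:** right after the turn, the knob pointed to 154.9° and the chute to 154–155°. The side picture shows the knob in the same pixels before and after the pour. A later angled close-up disagreed: it put the knob anywhere from 146° to 158° and the compartment at 151–155°. I took that as measuring scatter because the side pictures match.

**Lens blocks:** the scoop is empty. I count six blocks in the compartment, four through the chute and two under the cover. Some overlap, so the count is by eye. No block is visible on the cover or bench.

**Scoop:** its bottom edge matches a flat pose to about 1–2 pixels. It stands upright and the gripper is clear of it.

**Mug, hammer, tape roll and lens case:** their areas in the overhead picture did not change from start to finish.

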